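# Park the rolling pin on the strip

### The arm

A 6-joint arm with a two-finger parallel gripper is mounted at the origin on the work surface. World frame = base frame: x ahead of the robot, y to its left, z up, the work surface at z = 0. Lengths are in mm, angles in rad, forces in N, time in s.
With the tool pointing down it reaches from about 275 to 1000 mm from the base axis. Payload 8.4 kg.
Tool frame: the origin (TCP) lies at the very end of the fingers, on their centre line; the grasp point (between the pads) lies 19 mm behind it; z points along the fingers, x is the direction in which the jaws open and shut, and the axes are right-handed (so a half turn about z gives the same grasp; the last joint's range is limited). The gripper opens to 85 mm and grips with 20 to 120 N. Pads are 22 mm wide; open, the fingers measure 114 mm over their backs; the gripper's body (76 mm by 85 mm) begins 54 mm behind the grasp point. The pads swing forward as they close: fully open they stand 13 mm farther back than shut.
Start: joints at [-1.285, 0.353, 1.633, -0, 1.155, -0.002], TCP at [177.401, -599.297, 231.281] pointing down, gripper open.
Joint ranges: [-2.63, 2.63], [-0.92, 2.1], [0.06, 2.66], [-1.3, 4.44], [0, 2.69], [-3.02, 3.02]. Speed limits (rad/s): [2.22, 2.22, 2.79, 3.14, 3.14, 3.14].

### API

Orientations are given as [roll, pitch, yaw] about the fixed x, y, z axes, in that order (R = Rz(yaw) Ry(pitch) Rx(roll)).
In Python, from rig import r gives the robot as it stands. The module is installed in compiled form; this text tells all that it offers.
- The arm moves only by the tool apply_moves, never from a script. Its argument "targets" is a list that holds one entry, the list of rows, each a list of 7 numbers: the gripper's target within -1 to 1 (fully open at 1, half-way at 0, shut at -1), then the shift along the tool's x, y, z in cm, then the turn, a rotation vector about the tool's x, y, z in degrees. A call has 1 to 8 rows; each row is the pose to reach, as a shift and turn from the pose measured when the call began, along the tool's axes at that moment; what a row does not reach only later rows make up. A row lasts 1/10 s, in which the tool goes at most 50 mm and 8.59 degrees, less where a joint would pass 70% of its speed; a pose out of reach is approached as far as the arm can. A call with a gripper value outside its range is refused whole. The fingers move at their own pace and stop on an object; "newtons" is the grip in N (left out, the last holds). Time passes only in rows, so rows that repeat a pose let the fingers close. It gives the time, the measured TCP pose, the force and the opening at its end, in the units of the state.
- r.sense(): the state, without advancing time (a new reading comes with each control period).
- r.grab_frame(name): name is "side" or "top" or "wrist"; returns a dict with "pixels" (384x512x3 uint8, red, green, blue), "fov_y" (degrees; the focal length in pixels is half the picture's height over the tangent of half this angle, whatever the lens; pixels are square), "cx", "cy" (the principal point, pixels), "D" ([k1, k2, p1, p2, k3] as OpenCV has them; the pictures are not rectified), "R" (3x3) and "t" (3): a world point X has camera coordinates R X + t; the wrist camera has in their place "mount" (4x4, takes a point from camera to tool coordinates, whose origin is the TCP and whose axes are the tool frame's). Camera axes: x right, y down, z forward; pixel columns grow to the right and rows downward; lengths in mm; the calibration is good to about 2 mm. A picture is of the moment at which its call begins: read the wrist's pose just before it. There is no depth.
- r.sign_off(): hands the job in, once; it reports no verdict.
The state is a dict: "clock": time; "qpos": joint angles; "qvel": joint speeds; "joint_efforts": joint torques, N m; "eef_pos": TCP position; "tcp_rot": TCP orientation; "contact_force": force on the tool from outside, world axes, zero at the start; "wrist_torque": the same for the moment, N m; "opening": opening from 0.0 (shut) to 1.0 (fully open).
Only numpy, scipy, OpenCV 4.12 (cv2) and the standard library are available. Lean on these libraries where they do the work, as an engineer would, in place of code of your own. Each camera call takes 0.05 s, during which the arm holds its last target. There are 200 camera calls.

### The job

Roll the rolling pin away from you over the pastry board, by pushing on the top of its barrel with the fingertips, until it comes to rest lying along the dark strip let into the board, centred over it; do not let it run on past the strip. Roll it only from on top: do not reach down behind or beside it, and do not grip or lift it. Leave the other things on the board and counter undisturbed.

Things in the scene. Friction and masses are not known exactly. Their poses are not given: they have to be found in the camera images.
- pin: wooden rolling pin, one solid piece: barrel 60 mm in diameter, 200 mm long; a 68 mm handle, 25 mm thick, at each end. Origin at its centre on its axis, 30 mm above the board's top (barrel's top 78 mm above the counter). Its y axis runs along the pin; x and z turn as it rolls (z up at start). Rolls without slipping with a little rolling resistance; stays where it is left
- board: fixed pale wooden pastry board, 400 mm (its x, away from the robot) by 440 mm (its y) and 18 mm thick, lying on the counter, turned up to 20 degrees. Origin at the centre of its underside
- strip (a point): middle of the dark wooden strip flush in the board's top, 24 mm wide and 384 mm long, running across the board along its y, 50 mm beyond the board's centre. The point lies on the board's top; axes as the board's. The pin starts on the robot's side of it, its axis 80 to 160 mm from the strip's centre line and parallel to it within 3 degrees
- cutter_large: steel ring pastry cutter, 62 mm across and 35 mm high, standing on the board beyond the strip; origin at the centre of its underside; leave alone
- cutter_small: steel ring cutter, 42 mm across and 25 mm high, on the board's near (-x) edge zone; origin at the centre of its underside; leave alone
- spice_jar: small glass jar with steel cap, 44 mm across, 85 mm high, standing on the board beyond the strip; origin at the centre of its underside; leave alone
- mug: white mug, 80 mm across, 90 mm high, on the counter to the left; origin under its centre; leave alone
- canister: white ceramic canister with wooden lid, 100 mm across, 160 mm high, on the counter to the left; origin under its centre; leave alone
- mill: dark turned wooden pepper mill, 54 mm across, 155 mm high, on the counter to the right; origin under its centre; leave alone
- bowl: blue bowl, 150 mm across, 60 mm high, on the counter to the right; origin under its centre; leave alone

How it is judged:
By the outcome, as a careful person would: the job done as asked, in the order asked, and still so for the second after the job is handed in, with the robot touching nothing.
It also fails if it takes over 51 s, if anything falls off the work surface, if the arm or the gripper's body presses on something with over 40 N, if the wrist force passes 120 N, or if a joint passes its speed limit or range.

## Working session

There is one attempt and no reset: what is moved stays moved. The work goes in short steps, Python scripts to look and compute and a tool call to move; the robot and the scene stay as the last step left them, time stands still between calls to the robot, and variables do not carry over. Pictures are saved under pics/ and viewed, about 8 in all and at most 12, crops included, and the job is handed in when it is done.

Besides the shell and the picture viewer there is one more tool, called after ">>>" by a JSON object that holds its "method" and its "body", one argument or row to a line. apply_moves: Moves the arm, as the interface text tells. Its arguments: {"type":"object","properties":{"targets":{"type":"array"},"newtons":{"type":"number"}},"required":["targets"]}

```bash
mkdir -p pics; cat > h.py <<'E'
import numpy as np, cv2
from rig import r
def K(f):
    h=f["pixels"].shape[0]; fl=h/2/np.tan(np.radians(f["fov_y"])/2)
    return np.array([[fl,0,f["cx"]],[0,fl,f["cy"]],[0,0,1]])
def ray2plane(f,uv,z):
    p=cv2.undistortPoints(np.array(uv,float).reshape(-1,1,2),K(f),np.array(f["D"],float)).reshape(-1,2)
    R=np.array(f["R"]);t=np.array(f["t"]).ravel()
    c=-R.T@t; d=np.c_[p,np.ones(len(p))]@R
    return c+d*((z-c[2])/d[:,2])[:,None]
def proj(f,X):
    return cv2.projectPoints(np.array(X,float).reshape(-1,3),cv2.Rodrigues(np.array(f["R"]))[0],np.array(f["t"],float).ravel(),K(f),np.array(f["D"],float))[0].reshape(-1,2)
def save(f,n): cv2.imwrite(f"pics/{n}.png",cv2.cvtColor(f["pixels"],cv2.COLOR_RGB2BGR))
E
python3 - <<'E'
from h import *
print(r.sense())
for n in("top","side"):
    f=r.grab_frame(n); save(f,n+"0"); print(n,f["fov_y"],-np.array(f["R"]).T@np.array(f["t"]).ravel())
    np.save(n+"0.npy",f,allow_pickle=True)
a=np.hstack([cv2.imread("pics/top0.png"),cv2.imread("pics/side0.png")])
E
```

```text
{'clock': 0.0, 'qpos': array([-1.28541939e+00,  3.53640310e-01,  1.63411252e+00, -2.72888928e-06,
        1.15522153e+00, -2.38703389e-03]), 'qvel': array([-0.00055449,  0.00025388, -0.00168477, -0.00010595, -0.00052153,
        0.00052913]), 'joint_efforts': array([ 1.94766704e-03, -6.05245042e+01, -3.42069197e+01,  2.04882363e-04,
        9.05363326e-03, -3.13500394e-06]), 'eef_pos': array([ 177.25511922, -598.84732112,  230.57583208]), 'tcp_rot': array([-3.14159185e+00,  1.38171365e-03, -1.28303125e+00]), 'contact_force': array([ 1.55048603, -0.1818761 ,  0.90799214]), 'wrist_torque': array([-0.01596781,  0.02587579,  0.05951052]), 'opening': 1.0029598612974593}
top 44.62883975434921 [ 310.53941289    5.39214045 1614.01485642]
side 49.37753068894425 [  566.53688214 -1020.07993975   739.55069687]
```

View pics/top0.png

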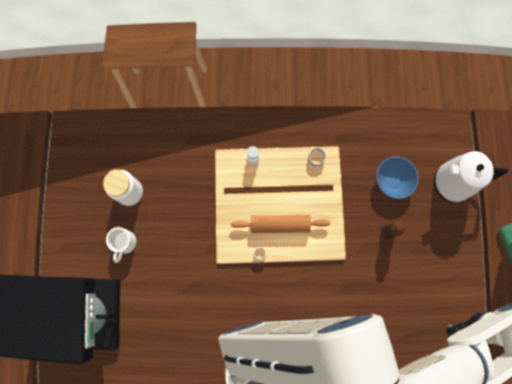

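View pics/side0.png

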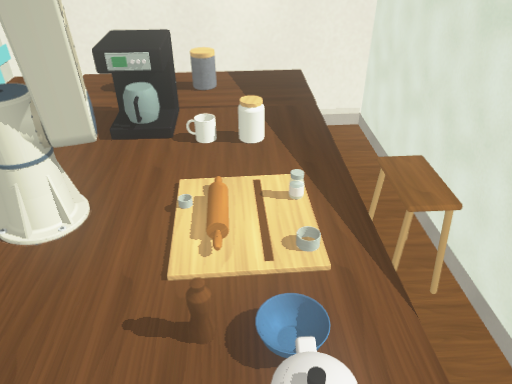

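The top view (image up is +x) shows the strip at cols 224–333, row ~189, and the pin barrel at about (281,223). The large cutter (317,157) and the jar (252,156) stand beyond the strip, and the small cutter is at (260,255). The side view agrees.

```bash
cat >> h.py <<'E'
def measure(f,dbg=None):
    """top view: strip line (from board) and pin barrel; returns strip centre, board yaw, pin centre, pin yaw"""
    im=f["pixels"]; hsv=cv2.cvtColor(im,cv2.COLOR_RGB2HSV); H,S,V=[hsv[...,i].astype(int) for i in range(3)]
    box=np.zeros(H.shape,bool); box[140:270,208:352]=1
    pin=(box&(H<14)&(S>110)&(V>120)).astype(np.uint8)
    dark=(box&(V<110)).astype(np.uint8)
    def big(m):
        n,l,s,_=cv2.connectedComponentsWithStats(m); i=1+np.argmax(s[1:,4]); return (l==i)
    out={"pinmask":pin,"dark":dark}
    return out
E
python3 - <<'E'
from h import *
f=np.load("top0.npy",allow_pickle=True).item()
im=f["pixels"]; hsv=cv2.cvtColor(im,cv2.COLOR_RGB2HSV)
for c in (235,280): print(c,[(y,*hsv[y,c]) for y in range(180,240,2)])
big=cv2.resize(cv2.cvtColor(im[140:272,205:355],cv2.COLOR_RGB2BGR),None,fx=5,fy=4.5*5/4.5,interpolation=cv2.INTER_CUBIC)[:600]
cv2.imwrite("pics/c0.png",big)
E
```

```text
235 [(180, np.uint8(23), np.uint8(77), np.uint8(250)), (182, np.uint8(22), np.uint8(84), np.uint8(248)), (184, np.uint8(22), np.uint8(88), np.uint8(246)), (186, np.uint8(20), np.uint8(94), np.uint8(246)), (188, np.uint8(13), np.uint8(144), np.uint8(129)), (190, np.uint8(11), np.uint8(149), np.uint8(101)), (192, np.uint8(11), np.uint8(149), np.uint8(106)), (194, np.uint8(18), np.uint8(106), np.uint8(236)), (196, np.uint8(22), np.uint8(90), np.uint8(246)), (198, np.uint8(22), np.uint8(88), np.uint8(246)), (200, np.uint8(21), np.uint8(93), np.uint8(243)), (202, np.uint8(22), np.uint8(88), np.uint8(247)), (204, np.uint8(21), np.uint8(92), np.uint8(243)), (206, np.uint8(20), np.uint8(99), np.uint8(238)), (208, np.uint8(20), np.uint8(96), np.uint8(240)), (210, np.uint8(20), np.uint8(92), np.uint8(243)), (212, np.uint8(20), np.uint8(96), np.uint8(240)), (214, np.uint8(19), np.uint8(97), np.uint8(240)), (216, np.uint8(20), np.uint8(95), np.uint8(242)), (218, np.uint8(20), np.uint8(97), np.uint8(240)), (220, np.uint8(18), np.uint8(110), np.uint8(235)), (222, np.uint8(14), np.uint8(148), np.ui
[... 1239 characters left out ...]
t8(20), np.uint8(94), np.uint8(243)), (214, np.uint8(19), np.uint8(102), np.uint8(243)), (216, np.uint8(14), np.uint8(146), np.uint8(231)), (218, np.uint8(14), np.uint8(151), np.uint8(226)), (220, np.uint8(13), np.uint8(152), np.uint8(217)), (222, np.uint8(13), np.uint8(155), np.uint8(201)), (224, np.uint8(13), np.uint8(155), np.uint8(192)), (226, np.uint8(13), np.uint8(157), np.uint8(169)), (228, np.uint8(12), np.uint8(154), np.uint8(146)), (230, np.uint8(13), np.uint8(159), np.uint8(125)), (232, np.uint8(14), np.uint8(138), np.uint8(139)), (234, np.uint8(17), np.uint8(114), np.uint8(181)), (236, np.uint8(16), np.uint8(114), np.uint8(193)), (238, np.uint8(17), np.uint8(110), np.uint8(199))]
```

View pics/c0.png

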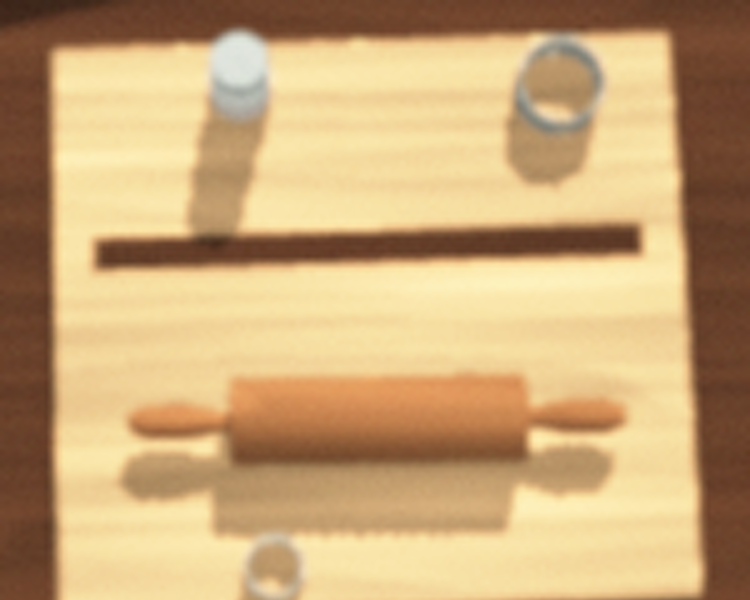

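```bash
python3 - <<'E'
s=open("h.py").read(); s=s[:s.index("def measure")]
s+='''
def comp(m,pt=None):
    n,l,s,c=cv2.connectedComponentsWithStats(m.astype(np.uint8)); return l==1+np.argmax(s[1:,4])
def line(f,m,z):
    v,u=np.nonzero(m); P=ray2plane(f,np.c_[u,v],z)[:,:2]
    ends=cv2.boxPoints(cv2.minAreaRect(P.astype(np.float32)))
    c=ends.mean(0); d=np.linalg.svd(P-P.mean(0))[2][0]; d=d*np.sign(d[1])
    # mid-line: average over bins along d
    q=P-c; n=np.array([d[1],-d[0]])
    s=q@d; L=np.ptp(s); W=np.ptp(q@n)
    return P.mean(0),np.degrees(np.arctan2(-d[0],d[1])),L,W
def masks(f):
    hsv=cv2.cvtColor(f["pixels"],cv2.COLOR_RGB2HSV).astype(int); H,S,V=hsv[...,0],hsv[...,1],hsv[...,2]
    b=np.zeros(H.shape,bool); b[140:262,220:338]=1
    strip=comp(b&(V<165)&(H<19)&(S>118)&(np.arange(384)[:,None]<200))
    pin=comp(b&(S>132)&(H<16)&~cv2.dilate(strip.astype(np.uint8),np.ones((3,3))).astype(bool))
    return strip,pin
'''
open("h.py","w").write(s)
E
python3 - <<'E'
from h import *
f=np.load("top0.npy",allow_pickle=True).item()
s,p=masks(f)
S=line(f,s,18); P=line(f,p,48); print("strip",S); print("pin",P)
cols=p.sum(0); pb=p&(cols>12)[None,:]; print("barrel",line(f,pb,48))
a=np.radians(S[1]); n=np.array([np.cos(a),np.sin(a)]); t=np.array([-n[1],n[0]])
print("n",n,"pin rel strip n,t",(P[0]-S[0])@n,(P[0]-S[0])@t)
pts={"jarcap":((252,152),103),"cutL":((317,157),53),"cutS":((260,253),43)}
for k,(uv,z) in pts.items():
    X=ray2plane(f,[uv],z)[0][:2]; print(k,X,(X-S[0])@n,(X-S[0])@t)
B=ray2plane(f,[(216,149.5),(339,147),(345,258),(216,264)],18)[:,:2];print("board",B)
# side check: project
g=np.load("side0.npy",allow_pickle=True).item()
print(proj(g,[[*P[0],48],[*(P[0]+100*t),48],[*(P[0]-100*t),48],[*(S[0]+192*t),18],[*(S[0]-192*t),18]]))
E
```

```text
strip (array([797.85736183, -47.84861223]), np.float64(0.566732126951359), np.float64(418.2851904242976), np.float64(30.907032752977422))
pin (array([506.61713057, -62.35240656]), np.float64(0.7410959440646115), np.float64(331.33161363974466), np.float64(57.72512391739163))
barrel (array([506.41280466, -63.16234986]), np.float64(0.897414727731914), np.float64(193.74665459518508), np.float64(57.720198307354664))
n [0.99995108 0.00989118] pin rel strip n,t -291.36944374816926 -11.622375183774622
jarcap [741.33314531  31.5616873 ] -55.735989828682285 79.96550607992002
cutL [ 736.92025328 -192.55940083] -62.36548806856821 -144.10096957248413
cutS [408.30178048   6.22848435] -389.0016383981994 57.927615679973655
board [[ 775.65693646  160.93251773]
 [ 783.41391809 -277.19556432]
 [ 390.23697521 -284.00803737]
 [ 372.70214459  155.82751431]]
[[216.12232572 208.61005802]
 [216.44214723 189.15348978]
 [215.74593067 231.0328867 ]
 [305.85758453 175.63028692]
 [331.55641668 254.71099954]]
```

```bash
sed -i 's/(np.arange(384)\[:,None\]<200))/(abs(np.arange(384)[:,None]-189)<12))/' h.py; python3 - <<'E'
from h import *
f=np.load("top0.npy",allow_pickle=True).item()
s,p=masks(f)
S=line(f,s,18); P=line(f,p,48); print("strip",S); print("pin",P)
a=np.radians(S[1]); n=np.array([np.cos(a),np.sin(a)]); t=np.array([-n[1],n[0]])
print("n",n,"pin rel strip n,t",(P[0]-S[0])@n,(P[0]-S[0])@t)
pts={"jarcap":((252,152),103),"cutL":((317,157),53),"cutS":((260,253),43)}
for k,(uv,z) in pts.items():
    X=ray2plane(f,[uv],z)[0][:2]; print(k,X,(X-S[0])@n,(X-S[0])@t)
g=np.load("side0.npy",allow_pickle=True).item()
print(proj(g,[[*P[0],48],[*(P[0]+100*t),48],[*(P[0]-100*t),48],[*(S[0]+192*t),18],[*(S[0]-192*t),18]]))
# side-view check of strip and pin axis
hsv=cv2.cvtColor(g["pixels"],cv2.COLOR_RGB2HSV).astype(int)
for y in (200,230): print(y,[(x,hsv[y,x,1],hsv[y,x,2]) for x in range(200,290,3)])
E
```

```text
strip (array([632.36625194, -59.18881375]), np.float64(1.436772989898788), np.float64(377.9155499367679), np.float64(23.047319424180596))
pin (array([506.61713057, -62.35240656]), np.float64(0.7410959440646115), np.float64(331.33161363974466), np.float64(57.72512391739163))
n [0.9996856  0.02507379] pin rel strip n,t -125.78890949705492 -0.0095909709533421
jarcap [741.33314531  31.5616873 ] 111.20809363166926 87.98975623346139
cutL [ 736.92025328 -192.55940083] 101.17702363334178 -135.950220976707
cutS [408.30178048   6.22848435] -222.35376659941892 71.01487688434887
[[216.12232572 208.61005802]
 [215.93693263 189.17778425]
 [216.32806502 231.00107384]
 [255.06014885 179.38967047]
 [267.84238737 260.68994605]]
200 [(200, np.int64(118), np.int64(188)), (203, np.int64(117), np.int64(176)), (206, np.int64(118), np.int64(177)), (209, np.int64(149), np.int64(145)), (212, np.int64(157), np.int64(171)), (215, np.int64(159), np.int64(193)), (218, np.int64(162), np.int64(208)), (221, np.int64(160), np.int64(219)), (224, np.int64(160), np.int64(228)), (227, np.int64(155), np.int64(222)), (230,
[... 1148 characters left out ...]
233, np.int64(114), np.int64(233)), (236, np.int64(111), np.int64(240)), (239, np.int64(111), np.int64(237)), (242, np.int64(111), np.int64(237)), (245, np.int64(107), np.int64(240)), (248, np.int64(105), np.int64(242)), (251, np.int64(103), np.int64(244)), (254, np.int64(96), np.int64(245)), (257, np.int64(103), np.int64(243)), (260, np.int64(133), np.int64(180)), (263, np.int64(137), np.int64(134)), (266, np.int64(139), np.int64(134)), (269, np.int64(118), np.int64(225)), (272, np.int64(108), np.int64(238)), (275, np.int64(109), np.int64(238)), (278, np.int64(112), np.int64(235)), (281, np.int64(112), np.int64(232)), (284, np.int64(108), np.int64(238)), (287, np.int64(110), np.int64(237))]
```

```bash
cat >> h.py <<'E'
from scipy.spatial.transform import Rotation as Ro
S0=np.array([632.4,-59.2]); A=np.radians(1.437); N=np.array([np.cos(A),np.sin(A)]); T=np.array([-N[1],N[0]])
def plan(goal,yaw=-np.pi/2+A,q=None):
    q=q or r.sense(); R=Ro.from_euler("xyz",q["tcp_rot"]); G=Ro.from_euler("xyz",[np.pi,0,yaw])
    e=q["eef_pos"]; print("tcp",e.round(1),"rel strip n,t",((e[:2]-S0)@N).round(1),((e[:2]-S0)@T).round(1),"F",q["contact_force"].round(1),"clk",q["clock"],"op",round(q["opening"],2))
    print("cm",(R.inv().apply(np.array(goal)-e)/10).round(2),"deg",np.degrees((R.inv()*G).as_rotvec()).round(2))
E
python3 -c "
from h import *
plan([496.6,-62.6,231])"
```

```text
tcp [ 177.3 -598.9  230.6] rel strip n,t -468.5 -528.1 F [-0.4 -0.5  0.3] clk 0.1 op 1.0
cm [-4.236e+01 -4.584e+01  2.000e-02] deg [1.000e-02 7.000e-02 1.505e+01]
```

>>> {"method": "apply_moves", "body": {
  "targets": [
    [[1,-42.4,-45.8,0,0,0.1,15],[1,-42.4,-45.8,0,0,0.1,15],[1,-42.4,-45.8,0,0,0.1,15],[1,-42.4,-45.8,0,0,0.1,15],[1,-42.4,-45.8,0,0,0.1,15],[1,-42.4,-45.8,0,0,0.1,15],[1,-42.4,-45.8,0,0,0.1,15],[1,-42.4,-45.8,0,0,0.1,15]]
  ]
}}

```text
clock: 0.9
eef_pos: [382.0, -253.4, 231.2]
tcp_rot: [3.142, -0.001, -1.545]
contact_force: [1.7, -0.5, 0.2]
opening: 1.003
```

```bash
python3 -c "
from h import *
plan([496.6,-62.6,231])"
```

```text
tcp [ 382.  -253.4  231.2] rel strip n,t -255.2 -187.9 F [ 1.7 -0.5  0.2] clk 0.9 op 1.0
cm [-1.878e+01 -1.195e+01  1.000e-02] deg [ 0.   -0.03  0.03]
```

>>> {"method": "apply_moves", "body": {
  "targets": [
    [[1,-18.8,-12,0,0,0,0],[1,-18.8,-12,0,0,0,0],[1,-18.8,-12,0,0,0,0],[1,-18.8,-12,0,0,0,0],[1,-18.8,-12,0,0,0,0],[1,-18.8,-12,0,0,0,0],[1,-18.8,-12,5,0,0,0],[1,-18.8,-12,6,0,0,0]]
  ]
}}

```text
clock: 1.7
eef_pos: [493.9, -62.5, 167.5]
tcp_rot: [3.135, 0.0, -1.545]
contact_force: [-0.6, -0.2, -0.3]
opening: 1.0
```

```bash
python3 -c "
from h import *
q=r.sense(); f=r.grab_frame('wrist'); save(f,'w1'); plan([496.6,-62.6,105],q=q); print(np.array(f['mount']).round(3))
M=np.array(f['mount']);Tt=np.eye(4);Tt[:3,:3]=Ro.from_euler('xyz',q['tcp_rot']).as_matrix();Tt[:3,3]=q['eef_pos'];W=np.linalg.inv(Tt@M);f['R']=W[:3,:3];f['t']=W[:3,3];np.save('w1.npy',f,allow_pickle=True)
P=np.array([506.6,-62.4]);print(proj(f,[[*P,48],[*S0,18],[*(S0+150*T),18],[*(S0-150*T),18]]))
"
```

```text
tcp [493.9 -62.5 167.5] rel strip n,t -138.5 0.2 F [-0.6 -0.2 -0.3] clk 1.7 op 1.0
cm [ 0.02 -0.31  6.25] deg [0.37 0.01 0.05]
[[ 1.00000e+00 -1.00000e-03  0.00000e+00 -1.66000e+00]
 [ 1.00000e-03  9.59000e-01  2.83000e-01 -7.09730e+01]
 [-0.00000e+00 -2.83000e-01  9.59000e-01 -1.42394e+02]
 [ 0.00000e+00  0.00000e+00  0.00000e+00  1.00000e+00]]
[[253.13551085 168.69529265]
 [253.1255889   24.47942431]
 [ 90.07733905  28.82642625]
 [415.80580548  29.14753349]]
```

View pics/w1.png

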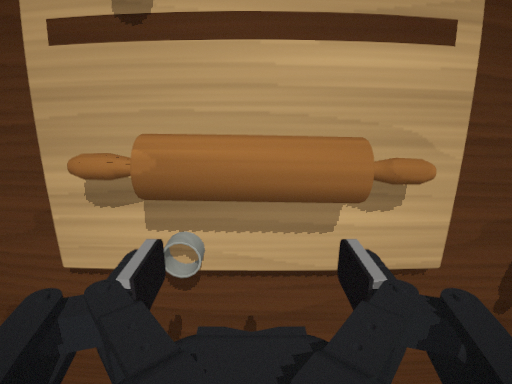

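>>> {"method": "apply_moves", "body": {
  "targets": [
    [[1,0,-0.2,3,0.37,0,0],[1,0,-0.2,6,0.37,0,0],[1,0,-0.2,8.3,0.37,0,0],[1,0,-0.2,8.6,0.37,0,0],[1,0,-0.2,8.8,0.37,0,0],[1,0,-0.2,8.9,0.37,0,0],[1,0,-0.2,8.9,0.37,0,0]]
  ]
}}

```text
clock: 2.45
eef_pos: [496.0, -62.9, 79.8]
tcp_rot: [-3.14, 0.0, -1.546]
contact_force: [-1.1, 0.1, 0.5]
opening: 0.996
```

>>> {"method": "apply_moves", "body": {
  "targets": [
    [[1,0,0,0.1,0,0,0],[1,0,0,0.2,0,0,0],[1,0,0,0.3,0,0,0],[1,0,0,0.4,0,0,0],[1,0,0,0.4,0,0,0]]
  ]
}}

```text
clock: 2.95
eef_pos: [495.9, -62.8, 75.7]
tcp_rot: [-3.141, 0.0, -1.546]
contact_force: [0.1, -0.1, 0.4]
opening: 1.002
```

>>> {"method": "apply_moves", "body": {
  "targets": [
    [[1,0,-0.3,0.3,0,0,0],[1,0,-0.3,0.6,0,0,0],[1,0,-0.3,0.8,0,0,0],[1,0,-0.3,0.9,0,0,0],[1,0,-0.3,0.9,0,0,0]]
  ]
}}

```text
clock: 3.45
eef_pos: [498.7, -62.7, 66.4]
tcp_rot: [-3.141, 0.0, -1.546]
contact_force: [0.1, -0.2, 0.7]
opening: 0.997
```

>>> {"method": "apply_moves", "body": {
  "targets": [
    [[1,0,0,0.05,0,0,0],[1,0,0,0.1,0,0,0],[1,0,0,0.15,0,0,0],[1,0,0,0.2,0,0,0],[1,0,0,0.2,0,0,0]]
  ]
}}

```text
clock: 3.95
eef_pos: [499.1, -62.8, 64.7]
tcp_rot: [-3.141, 0.0, -1.546]
contact_force: [0.5, -1.0, 2.7]
opening: 0.997
```

>>> {"method": "apply_moves", "body": {
  "targets": [
    [[1,0,0,0.05,0,0,0],[1,0,0,0.08,0,0,0],[1,0,0,0.08,0,0,0]]
  ]
}}

```text
clock: 4.25
eef_pos: [500.0, -62.8, 64.6]
tcp_rot: [-3.139, -0.0, -1.546]
contact_force: [-0.4, 0.9, 8.5]
opening: 0.998
```

>>> {"method": "apply_moves", "body": {
  "targets": [
    [[1,0,-0.4,0.1,0,0,0],[1,0,-0.9,0.1,0,0,0],[1,0,-1.4,0.1,0,0,0],[1,0,-1.9,0.1,0,0,0],[1,0,-2.4,0.1,0,0,0],[1,0,-2.8,0.1,0,0,0],[1,0,-3,0.1,0,0,0],[1,0,-3,0.1,0,0,0]]
  ]
}}

```text
clock: 5.05
eef_pos: [531.6, -62.4, 64.7]
tcp_rot: [-3.136, -0.001, -1.546]
contact_force: [0.1, -1.7, 10.8]
opening: 1.002
```

```bash
cat >> h.py <<'E'
def look(tag,see=False):
    q=r.sense(); f=r.grab_frame('wrist'); save(f,tag); M=np.array(f['mount']);X=np.eye(4);X[:3,:3]=Ro.from_euler('xyz',q['tcp_rot']).as_matrix();X[:3,3]=q['eef_pos'];W=np.linalg.inv(X@M);f['R']=W[:3,:3];f['t']=W[:3,3];np.save(tag+'.npy',f,allow_pickle=True)
    # far/near silhouette edges of barrel along columns -> axis
    plan(q['eef_pos'],q=q); return f
E
python3 -c "
from h import *
look('w2')"
```

```text
tcp [531.6 -62.4  64.7] rel strip n,t -100.8 -0.6 F [ 0.1 -1.7 10.8] clk 5.05 op 1.0
cm [0. 0. 0.] deg [-0.32 -0.04  0.01]
```

View pics/w2.png

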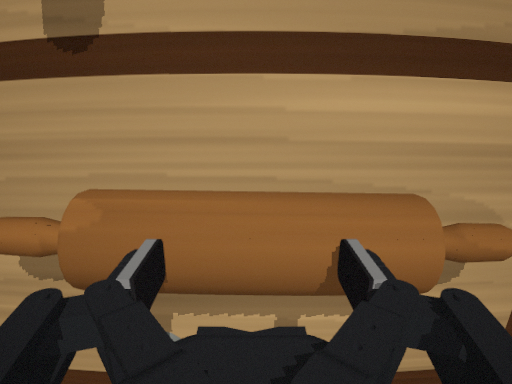

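The wrist view shows the pin moved forward, with both tips on the barrel (tips at about (155,240) and (345,240)) and the strip ahead at row ~55. Next: lift, step back, stroke again.

>>> {"method": "apply_moves", "body": {
  "targets": [
    [[1,0,0,-0.6,-0.3,0,0],[1,0,1,-1,-0.3,0,0],[1,0,2,-1,-0.3,0,0],[1,0,2,-0.5,-0.3,0,0],[1,0,2,-0.1,-0.3,0,0],[1,0,2,0,-0.3,0,0],[1,0,2,0.08,-0.3,0,0],[1,0,2,0.1,-0.3,0,0]]
  ]
}}

```text
clock: 5.9
eef_pos: [512.6, -62.9, 64.1]
tcp_rot: [-3.14, -0.001, -1.546]
contact_force: [-1.1, 2.0, 11.0]
opening: 0.999
```

>>> {"method": "apply_moves", "body": {
  "targets": [
    [[1,0,-0.5,0.05,0,0,0],[1,0,-1,0.05,0,0,0],[1,0,-1.5,0.05,0,0,0],[1,0,-2,0.05,0,0,0],[1,0,-2.5,0.05,0,0,0],[1,0,-3,0.05,0,0,0],[1,0,-3.5,0.05,0,0,0],[1,0,-3.6,0.05,0,0,0]]
  ]
}}

```text
clock: 6.7
eef_pos: [550.9, -62.4, 64.7]
tcp_rot: [-3.136, -0.002, -1.545]
contact_force: [0.0, -2.4, 13.4]
opening: 1.001
```

```bash
cat >> h.py <<'E'
def top():
    f=r.grab_frame("top"); s,p=masks_pin(f); return f
def edge(f,cols,lo,hi):
    """wrist: far edge of barrel (row of strongest S rise) at cols"""
    S=cv2.GaussianBlur(cv2.cvtColor(f["pixels"],cv2.COLOR_RGB2HSV)[...,1],(5,5),0).astype(int)
    return [(c,lo+int(np.argmax(np.diff(S[lo:hi,c])))+.5) for c in cols]
def pinpos(tag):
    """axis from far tangent edge in wrist view: tangent line to the circle r=30 at z=48"""
    f=look(tag); o=[]
    c0=-f['R'].T@f['t']
    for uv in edge(f,range(190,330,10),130,235):
        X=ray2plane(f,[uv],48)[0]; d=X-c0; h=np.array([d[:2]@N,d[2]]); h/=np.hypot(*h)
        # axis at z=48 offset nearer by 30/|sin(elev)|
        o.append(((X[:2]-S0)@N-30/abs(h[1]),(X[:2]-S0)@T))
    o=np.array(o); k=abs(o[:,0]-np.median(o[:,0]))<3; p=np.polyfit(o[k,1],o[k,0],1); print("pin n at t=0:",np.median(o[:,0]).round(1),"tilt deg",np.degrees(p[0]).round(2),k.sum())
E
python3 - <<'E'
from h import *
for t in ('w1','w2'):
    g=np.load(t+'.npy',allow_pickle=True).item()
    look_=look; import h; h.look=lambda _:g
    h.pinpos(t); h.look=look_
h.pinpos('w3')
E
```

```text
pin n at t=0: -125.5 tilt deg 0.95 14
pin n at t=0: -109.1 tilt deg 1.0 14
tcp [550.9 -62.4  64.7] rel strip n,t -81.5 -1.1 F [ 0.  -2.4 13.4] clk 6.7 op 1.0
cm [0. 0. 0.] deg [-0.3  -0.09  0.02]
pin n at t=0: -89.7 tilt deg 1.02 14
```

>>> {"method": "apply_moves", "body": {
  "targets": [
    [[1,0,0,-0.6,-0.3,0,0],[1,0,1,-1,-0.3,0,0.5],[1,0,1.9,-1,-0.3,0,1],[1,0,1.9,-0.5,-0.3,0,1],[1,0,1.9,-0.1,-0.3,0,1],[1,0,1.9,0,-0.3,0,1],[1,0,1.9,0.08,-0.3,0,1],[1,0,1.9,0.1,-0.3,0,1]]
  ]
}}

```text
clock: 7.55
eef_pos: [533.2, -62.9, 64.3]
tcp_rot: [-3.139, -0.001, -1.563]
contact_force: [-1.1, 1.1, 12.5]
opening: 0.994
```

>>> {"method": "apply_moves", "body": {
  "targets": [
    [[1,0,-0.5,0.05,0,0,-0.3],[1,0,-1,0.05,0,0,-0.6],[1,0,-1.5,0.05,0,0,-0.9],[1,0,-2,0.05,0,0,-1.2],[1,0,-2.5,0.05,0,0,-1.5],[1,0,-3,0.05,0,0,-1.8],[1,0,-3.5,0.05,0,0,-2],[1,0,-3.6,0.05,0,0,-2]]
  ]
}}

```text
clock: 8.35
eef_pos: [571.1, -62.5, 64.6]
tcp_rot: [-3.137, -0.001, -1.528]
contact_force: [-0.7, 0.5, 11.3]
opening: 0.998
```

```bash
python3 -c "
from h import *
pinpos('w4')"
```

```text
tcp [571.1 -62.5  64.6] rel strip n,t -61.3 -1.7 F [-0.7  0.5 11.3] clk 8.35 op 1.0
cm [0. 0. 0.] deg [-0.28 -0.08  1.  ]
pin n at t=0: -71.1 tilt deg 1.07 14
```

>>> {"method": "apply_moves", "body": {
  "targets": [
    [[1,0,0,-0.6,-0.3,0,0.5],[1,0,1,-1,-0.3,0,1],[1,0,1.9,-1,-0.3,0,1],[1,0,1.9,-0.5,-0.3,0,1],[1,0,1.9,-0.1,-0.3,0,1],[1,0,1.9,0,-0.3,0,1],[1,0,1.9,0.08,-0.3,0,1],[1,0,1.9,0.1,-0.3,0,1]]
  ]
}}

```text
clock: 9.2
eef_pos: [553.7, -63.3, 64.4]
tcp_rot: [-3.139, -0.002, -1.546]
contact_force: [-1.1, -0.2, 13.5]
opening: 1.0
```

>>> {"method": "apply_moves", "body": {
  "targets": [
    [[1,0,-0.5,0.05,0,0,0],[1,0,-1,0.05,0,0,0],[1,0,-1.5,0.05,0,0,0],[1,0,-2,0.05,0,0,0],[1,0,-2.5,0.05,0,0,0],[1,0,-3,0.05,0,0,0],[1,0,-3.5,0.05,0,0,0],[1,0,-3.6,0.05,0,0,0]]
  ]
}}

```text
clock: 10.0
eef_pos: [591.5, -62.8, 64.6]
tcp_rot: [-3.137, -0.002, -1.546]
contact_force: [0.1, -2.3, 9.1]
opening: 1.0
```

>>> {"method": "apply_moves", "body": {
  "targets": [
    [[1,0,0,-0.6,-0.3,0,0],[1,0,1,-1,-0.3,0,0],[1,0,1.9,-1,-0.3,0,0],[1,0,1.9,-0.5,-0.3,0,0],[1,0,1.9,-0.1,-0.3,0,0],[1,0,1.9,0,-0.3,0,0],[1,0,1.9,0.08,-0.3,0,0],[1,0,1.9,0.1,-0.3,0,0]]
  ]
}}

```text
clock: 10.8
eef_pos: [574.2, -63.3, 64.5]
tcp_rot: [-3.139, -0.002, -1.546]
contact_force: [-1.0, 1.1, 13.8]
opening: 1.003
```

```bash
python3 -c "
from h import *
pinpos('w5')"
```

```text
tcp [574.2 -63.3  64.5] rel strip n,t -58.3 -2.6 F [-1.   1.1 13.8] clk 10.8 op 1.0
cm [0. 0. 0.] deg [-0.15 -0.13 -0.01]
pin n at t=0: -51.0 tilt deg 0.88 14
```

>>> {"method": "apply_moves", "body": {
  "targets": [
    [[1,0,-0.5,0.05,0,0,0],[1,0,-1,0.05,0,0,0],[1,0,-1.5,0.05,0,0,0],[1,0,-2,0.05,0,0,0],[1,0,-2.5,0.05,0,0,0],[1,0,-3,0.05,0,0,0],[1,0,-3.3,0.05,0,0,0],[1,0,-3.3,0.05,0,0,0]]
  ]
}}

```text
clock: 11.65
eef_pos: [608.9, -62.8, 64.7]
tcp_rot: [-3.136, -0.003, -1.546]
contact_force: [0.4, -2.5, 7.8]
opening: 0.999
```

>>> {"method": "apply_moves", "body": {
  "targets": [
    [[1,0,0,-0.6,-0.3,0,0],[1,0,1,-1,-0.3,0,0],[1,0,1.9,-1,-0.3,0,0],[1,0,1.9,-0.5,-0.3,0,0],[1,0,1.9,-0.1,-0.3,0,0],[1,0,1.9,0,-0.3,0,0],[1,0,1.9,0.08,-0.3,0,0],[1,0,1.9,0.1,-0.3,0,0]]
  ]
}}

```text
clock: 12.45
eef_pos: [591.4, -63.2, 64.5]
tcp_rot: [-3.139, -0.003, -1.546]
contact_force: [-0.7, 0.7, 11.6]
opening: 1.003
```

>>> {"method": "apply_moves", "body": {
  "targets": [
    [[1,0,-0.5,0.05,0,0,0],[1,0,-1,0.05,0,0,0],[1,0,-1.5,0.05,0,0,0],[1,0,-2,0.05,0,0,0],[1,0,-2.5,0.05,0,0,0],[1,0,-3,0.05,0,0,0],[1,0,-3.3,0.05,0,0,0],[1,0,-3.3,0.05,0,0,0]]
  ]
}}

```text
clock: 13.25
eef_pos: [626.2, -62.8, 64.8]
tcp_rot: [-3.136, -0.003, -1.546]
contact_force: [0.9, -1.7, 8.4]
opening: 1.001
```

>>> {"method": "apply_moves", "body": {
  "targets": [
    [[1,0,0,-0.6,-0.3,0,0],[1,0,1,-1,-0.3,0,0],[1,0,1.8,-1,-0.3,0,0],[1,0,1.8,-0.5,-0.3,0,0],[1,0,1.8,-0.1,-0.3,0,0],[1,0,1.8,0,-0.3,0,0],[1,0,1.8,0.08,-0.3,0,0],[1,0,1.8,0.1,-0.3,0,0]]
  ]
}}

```text
clock: 14.05
eef_pos: [609.5, -63.2, 64.5]
tcp_rot: [-3.139, -0.003, -1.546]
contact_force: [-0.1, 1.4, 10.5]
opening: 1.002
```

```bash
python3 -c "
from h import *
pinpos('w6')
# strip seen in the wrist view: check where it projects vs measured at visible ends
f=r.grab_frame('top'); save(f,'top6')"
```

```text
tcp [609.5 -63.2  64.5] rel strip n,t -23.0 -3.4 F [-0.1  1.4 10.5] clk 14.05 op 1.0
cm [0. 0. 0.] deg [-0.14 -0.2  -0.03]
pin n at t=0: -13.5 tilt deg 0.09 14
```

View pics/w6.png

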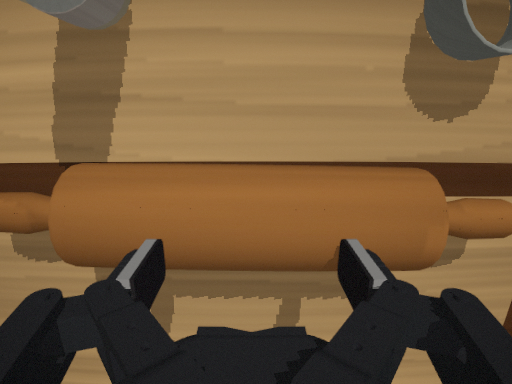

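>>> {"method": "apply_moves", "body": {
  "targets": [
    [[1,0,-0.4,0.05,0,0,0],[1,0,-0.8,0.05,0,0,0],[1,0,-1.2,0.05,0,0,0],[1,0,-1.6,0.05,0,0,0],[1,0,-2,0.05,0,0,0],[1,0,-2.3,0.05,0,0,0],[1,0,-2.3,0.05,0,0,0]]
  ]
}}

```text
clock: 14.85
eef_pos: [634.2, -62.9, 64.8]
tcp_rot: [-3.137, -0.004, -1.546]
contact_force: [1.1, -1.2, 9.1]
opening: 1.003
```

>>> {"method": "apply_moves", "body": {
  "targets": [
    [[1,0,0,-1,-0.3,0,0],[1,0,1.5,-3,-0.3,0,0],[1,0,6,-6,-0.3,0,0],[1,0,9,-9,-0.3,0,0],[1,0,10,-10,-0.3,0,0],[1,0,10,-10,-0.3,0,0],[1,0,10,-10,-0.3,0,0]]
  ]
}}

```text
clock: 15.55
eef_pos: [534.8, -65.0, 164.3]
tcp_rot: [-3.141, -0.004, -1.546]
contact_force: [0.6, 0.1, -0.5]
opening: 0.999
```

```bash
python3 - <<'E'
from h import *
g=np.load('w6.npy',allow_pickle=True).item()
X=ray2plane(g,[(20,162),(20,195),(490,163),(490,196)],18)
print("w6 strip n",((X[:,:2]-S0)@N).round(1))
f=look('w7')
t=r.grab_frame('top'); save(t,'top7'); np.save('top7.npy',t,allow_pickle=True)
s=r.grab_frame('side'); save(s,'side7'); np.save('side7.npy',s,allow_pickle=True)
E
```

```text
w6 strip n [ 12.3 -11.1  11.1 -12.6]
tcp [534.8 -65.  164.3] rel strip n,t -97.8 -3.3 F [ 0.6  0.1 -0.5] clk 15.55 op 1.0
cm [0. 0. 0.] deg [-0.06 -0.23 -0.04]
```

View pics/w7.png

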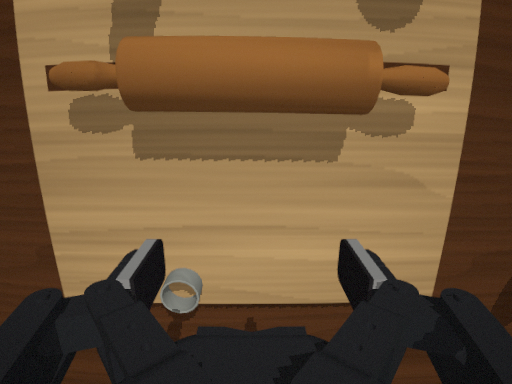

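```bash
cat >> h.py <<'E'
def axis(f,bounds):
    """barrel axis n at several columns from the edges of S mask (far,near), bisector ray at z=48"""
    hsv=cv2.cvtColor(f["pixels"],cv2.COLOR_RGB2HSV).astype(int); c0=-f['R'].T@f['t']; o=[]
    for c in bounds[0]:
        S=hsv[bounds[1]:bounds[2],c,1]; v=np.nonzero(S>bounds[3])[0]
        X=ray2plane(f,[(c,bounds[1]+v.min()-.5),(c,bounds[1]+v.max()+.5)],48); d=X-c0; d/=np.linalg.norm(d,axis=1)[:,None]; b=d.sum(0); Y=c0+b*((48-c0[2])/b[2])
        o.append(((Y[:2]-S0)@T,(Y[:2]-S0)@N))
    o=np.array(o); p=np.polyfit(o[:,0],o[:,1],1); print("n0 %.1f tilt %.2f deg, scatter %.1f"%(p[1],np.degrees(p[0]),np.std(o[:,1]-np.polyval(p,o[:,0]))))
E
python3 - <<'E'
from h import *
w=np.load('w7.npy',allow_pickle=True).item(); hs=cv2.cvtColor(w["pixels"],cv2.COLOR_RGB2HSV)
print([(y,hs[y,250,1],hs[y,250,2]) for y in [*range(30,46,2),*range(104,124,2)]])
for c in (50,444): print(c,[(y,hs[y,c,2]) for y in range(58,100,2)])
t=np.load('top7.npy',allow_pickle=True).item(); ht=cv2.cvtColor(t["pixels"],cv2.COLOR_RGB2HSV)
print([(y,ht[y,280,1],ht[y,280,2]) for y in range(174,206)])
E
```

```text
[(30, np.uint8(118), np.uint8(162)), (32, np.uint8(118), np.uint8(162)), (34, np.uint8(118), np.uint8(162)), (36, np.uint8(147), np.uint8(149)), (38, np.uint8(167), np.uint8(151)), (40, np.uint8(177), np.uint8(147)), (42, np.uint8(167), np.uint8(150)), (44, np.uint8(167), np.uint8(151)), (104, np.uint8(168), np.uint8(85)), (106, np.uint8(176), np.uint8(81)), (108, np.uint8(175), np.uint8(80)), (110, np.uint8(178), np.uint8(79)), (112, np.uint8(145), np.uint8(97)), (114, np.uint8(126), np.uint8(121)), (116, np.uint8(123), np.uint8(124)), (118, np.uint8(123), np.uint8(124)), (120, np.uint8(129), np.uint8(125)), (122, np.uint8(126), np.uint8(125))]
50 [(58, np.uint8(164)), (60, np.uint8(166)), (62, np.uint8(163)), (64, np.uint8(157)), (66, np.uint8(67)), (68, np.uint8(75)), (70, np.uint8(132)), (72, np.uint8(131)), (74, np.uint8(126)), (76, np.uint8(116)), (78, np.uint8(107)), (80, np.uint8(86)), (82, np.uint8(67)), (84, np.uint8(65)), (86, np.uint8(63)), (88, np.uint8(65)), (90, np.uint8(81)), (92, np.uint8(159)), (94, np.uint8(158)), (96, np.uint8(155)), (98, np.uint8(153))]
444 [(58,
[... 882 characters left out ...]
 np.uint8(235)), (187, np.uint8(19), np.uint8(234)), (188, np.uint8(19), np.uint8(231)), (189, np.uint8(22), np.uint8(227)), (190, np.uint8(25), np.uint8(223)), (191, np.uint8(27), np.uint8(214)), (192, np.uint8(26), np.uint8(210)), (193, np.uint8(28), np.uint8(201)), (194, np.uint8(27), np.uint8(191)), (195, np.uint8(29), np.uint8(184)), (196, np.uint8(29), np.uint8(177)), (197, np.uint8(28), np.uint8(171)), (198, np.uint8(30), np.uint8(164)), (199, np.uint8(30), np.uint8(162)), (200, np.uint8(30), np.uint8(160)), (201, np.uint8(34), np.uint8(158)), (202, np.uint8(31), np.uint8(154)), (203, np.uint8(30), np.uint8(153)), (204, np.uint8(30), np.uint8(145)), (205, np.uint8(31), np.uint8(148))]
```

View pics/top7.png

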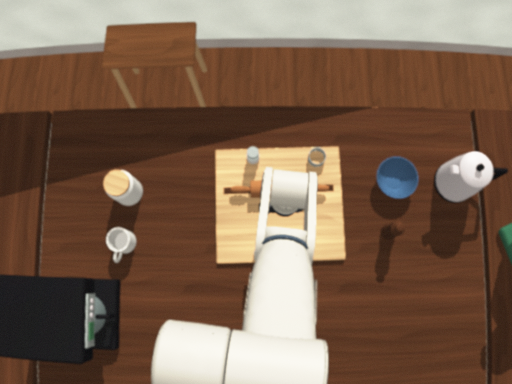

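Top view is occluded by the arm; other objects look unmoved. I'll compute from the wrist view: the strip (z=18) and the axis (z=48) in the same frame.

```bash
python3 - <<'E'
from h import *
w=np.load('w7.npy',allow_pickle=True).item()
X=ray2plane(w,[(50,65),(50,91),(444,64.8),(444,91)],18); print("strip edges n",((X[:,:2]-S0)@N).round(1))
axis(w,(range(150,360,15),20,130,138))
g=np.load('w1.npy',allow_pickle=True).item(); axis(g,(range(150,360,15),120,215,138))
s=np.load('side7.npy',allow_pickle=True).item(); cv2.imwrite('pics/s7c.png',cv2.resize(cv2.cvtColor(s["pixels"][160:290,160:350],cv2.COLOR_RGB2BGR),None,fx=4,fy=4,interpolation=cv2.INTER_CUBIC))
E
```

```text
strip edges n [ 11.6 -12.3  11.1 -13. ]
n0 -4.6 tilt 0.85 deg, scatter 0.2
n0 -125.3 tilt 0.91 deg, scatter 0.1
```

View pics/s7c.png

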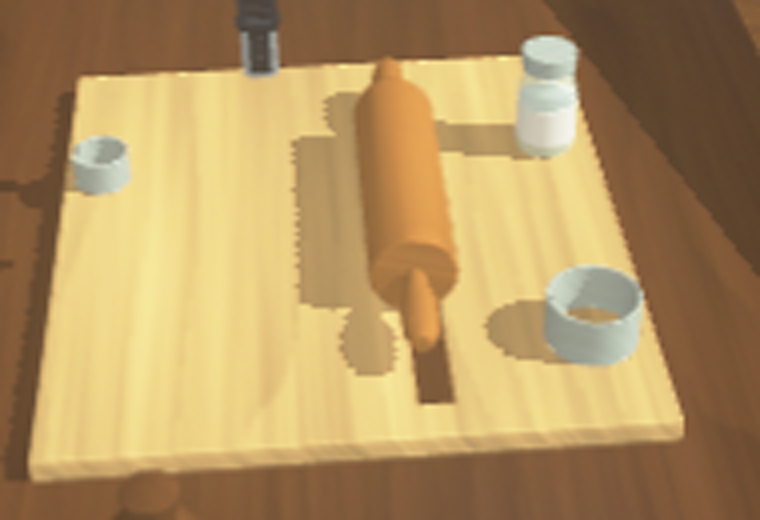

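>>> {"method": "apply_moves", "body": {
  "targets": [
    [[1,-0.3,-4.5,3,0,0.2,0],[1,-0.3,-8.9,7,0,0.2,0],[1,-0.3,-8.9,8.5,0,0.2,0],[1,-0.3,-8.9,9.6,0,0.2,0],[1,-0.3,-8.9,9.9,0,0.2,0],[1,-0.3,-8.9,10,0,0.2,0],[1,-0.3,-8.9,10.05,0,0.2,0],[1,-0.3,-8.9,10.05,0,0.2,0]]
  ]
}}

```text
clock: 16.5
eef_pos: [625.2, -59.6, 64.8]
tcp_rot: [-3.138, -0.007, -1.547]
contact_force: [-0.4, 2.4, 16.6]
opening: 0.998
```

>>> {"method": "apply_moves", "body": {
  "targets": [
    [[1,0,-0.2,0.03,0,0,0],[1,0,-0.4,0.03,0,0,0],[1,0,-0.6,0.03,0,0,0],[1,0,-0.7,0.03,0,0,0],[1,0,-0.7,0.03,0,0,0]]
  ]
}}

```text
clock: 17.0
eef_pos: [632.8, -59.5, 64.9]
tcp_rot: [-3.138, -0.006, -1.547]
contact_force: [0.3, 0.4, 8.5]
opening: 1.0
```

>>> {"method": "apply_moves", "body": {
  "targets": [
    [[1,0,0,-1,-0.3,0,0],[1,0,1.5,-3,-0.3,0,0],[1,0,6,-6,-0.3,0,0],[1,0,9,-9,-0.3,0,0],[1,0,10,-10,-0.3,0,0],[1,0,10,-10,-0.3,0,0],[1,0,10,-10,-0.3,0,0]]
  ]
}}

```text
clock: 17.7
eef_pos: [533.2, -61.3, 164.4]
tcp_rot: [3.141, -0.007, -1.547]
contact_force: [-0.6, 1.0, -1.2]
opening: 1.0
```

```bash
python3 - <<'E'
from h import *
w=look('w8'); axis(w,(range(150,360,15),20,130,138))
hs=cv2.cvtColor(w["pixels"],cv2.COLOR_RGB2HSV)
ys=range(55,105)
for c in (50,52,444,446):
    v=[y for y in ys if hs[y,c,2]<110 or hs[y,c,1]>140]; X=ray2plane(w,[(c,min(v)-.5),(c,max(v)+.5)],18); print(c,min(v),max(v),((X[:,:2]-S0)@N).round(1))
E
```

```text
tcp [533.2 -61.3 164.4] rel strip n,t -99.2 0.4 F [-0.6  1.  -1.2] clk 17.7 op 1.0
cm [0. 0. 0.] deg [ 0.02 -0.37 -0.07]
n0 -2.1 tilt 0.90 deg, scatter 0.2
50 64 84 [11.3 -7.8]
52 64 88 [ 11.2 -11.6]
444 63 88 [ 11.5 -12.4]
446 63 88 [ 11.6 -12.3]
```

View pics/w8.png

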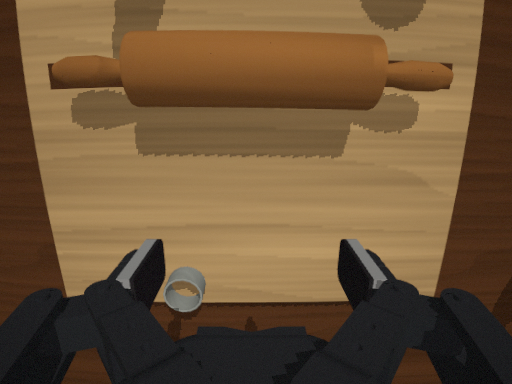

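>>> {"method": "apply_moves", "body": {
  "targets": [
    [[1,0,-4.5,3,0,0.37,0],[1,0,-9.3,7,0,0.37,0],[1,0,-9.3,8.5,0,0.37,0],[1,0,-9.3,9.6,0,0.37,0],[1,0,-9.3,9.9,0,0.37,0],[1,0,-9.3,10,0,0.37,0],[1,0,-9.3,10.05,0,0.37,0],[1,0,-9.3,10.05,0,0.37,0]]
  ]
}}

```text
clock: 18.55
eef_pos: [628.1, -59.3, 65.1]
tcp_rot: [-3.139, -0.012, -1.548]
contact_force: [0.9, 1.8, 17.1]
opening: 0.999
```

>>> {"method": "apply_moves", "body": {
  "targets": [
    [[1,0,-0.15,0.03,0,0,0],[1,0,-0.25,0.03,0,0,0],[1,0,-0.25,0.03,0,0,0]]
  ]
}}

```text
clock: 18.85
eef_pos: [631.3, -59.1, 65.2]
tcp_rot: [-3.138, -0.012, -1.548]
contact_force: [-0.1, 0.6, 9.3]
opening: 1.003
```

>>> {"method": "apply_moves", "body": {
  "targets": [
    [[1,0,0,-1,0,0,0],[1,0,1.5,-3,0,0,0],[1,0,6,-6,0,0,0],[1,0,9,-9,0,0,0],[1,0,10,-10,0,0,0],[1,0,10,-10,0,0,0],[1,0,10,-10,0,0,0]]
  ]
}}

```text
clock: 19.55
eef_pos: [531.7, -60.3, 164.6]
tcp_rot: [-3.137, -0.012, -1.548]
contact_force: [0.5, 1.1, 0.8]
opening: 1.0
```

```bash
python3 - <<'E'
from h import *
w=look('w9'); axis(w,(range(150,360,15),15,130,138))
hs=cv2.cvtColor(w["pixels"],cv2.COLOR_RGB2HSV)
for c in (52,444,446):
    v=[y for y in range(50,105) if hs[y,c,2]<110 or hs[y,c,1]>140]; X=ray2plane(w,[(c,min(v)-.5),(c,max(v)+.5)],18); print(c,min(v),max(v),((X[:,:2]-S0)@N).round(1))
E
```

```text
tcp [531.7 -60.3 164.6] rel strip n,t -100.7 1.4 F [0.5 1.1 0.8] clk 19.55 op 1.0
cm [0. 0. 0.] deg [-0.26 -0.7  -0.12]
n0 -1.9 tilt 0.84 deg, scatter 0.2
52 63 88 [ 11.5 -12.2]
444 62 87 [ 11.7 -12.2]
446 63 87 [ 10.9 -12.2]
```

>>> {"method": "apply_moves", "body": {
  "targets": [
    [[1,0,0,-5,0,0,0],[1,0,2,-9,0,0,0],[1,5,3,-9,0,0,0],[1,10,4,-9,0,0,0],[1,15,5,-9,0,0,0],[1,20,6,-9,0,0,0],[1,25,7,-9,0,0,0],[1,30,8,-9,0,0,0]]
  ]
}}

```text
clock: 20.4
eef_pos: [459.3, -357.4, 255.8]
tcp_rot: [-3.139, -0.011, -1.548]
contact_force: [1.4, -0.3, -0.2]
opening: 1.005
```

```bash
python3 - <<'E'
from h import *
f=r.grab_frame('top'); save(f,'top9')
axis(f,(range(258,304,4),172,201,132))
c=lambda a:cv2.resize(cv2.cvtColor(a[140:272,205:355],cv2.COLOR_RGB2BGR),None,fx=4.5,fy=4.5,interpolation=cv2.INTER_CUBIC)
cv2.imwrite('pics/t9c.png',c(f["pixels"]))
E
```

```text
n0 -2.1 tilt -0.05 deg, scatter 0.6
```

View pics/t9c.png

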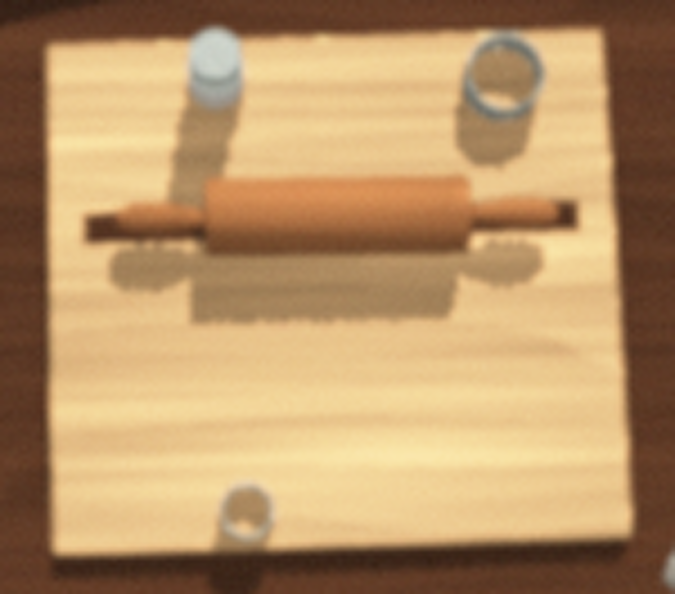

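The top view shows the pin lying along the strip with both strip ends visible, and the cutters and jar where they were.

```bash
python3 -c "
from h import *
q=r.sense(); print(q['clock'],q['contact_force'],abs(q['qvel']).max()); print(r.sign_off())"
```

```text
20.45 [-0.28579416 -4.67466415  0.37007429] 0.1442255896234152
the job is handed in; nothing more can be done
None
```

The pin now rests along the dark strip, about 2 mm short of its centre line, and the job is handed in. I rolled it about 124 mm with short strokes of the two open fingertips on top of the barrel, lifting and stepping back between strokes. Pressing force was about 8–17 N, and the clock read 20.5 s at the hand-in.

**Pin position:** The wrist camera put the pin's axis 1.9 mm short of the strip's centre line, and the top camera put it 2.1 mm short. That is about the calibration's accuracy. The pin did not run past the strip.

**Pin angle:** The two views disagree slightly. The wrist camera shows a tilt of 0.84° to the strip, and the top camera shows about 0°. I tried to turn the pin by twisting the tool during one stroke, but it had no effect.

**Other objects:** The last top view shows both cutters and the jar where they started. The last look at the mug, canister, mill and bowl was a top view shortly before the end, and they seemed unmoved. After that the arm moved to the right at a height that cleared them.

**At hand-in:** The gripper was clear of everything, but the arm was still settling. Its fastest joint was moving at 0.14 rad/s, and the force sensor read up to 4.7 N in free air.

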